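# Seat the tapered bead cup in its brass holder

## Robot

A 7-joint arm with a two-finger parallel gripper is mounted at the origin on the work surface. World frame = base frame: x ahead of the robot, y to its left, z up, the work surface at z = 0. Lengths are in mm, angles in rad, forces in N, time in s.
With the tool pointing down it reaches from about 400 to 875 mm from the base axis. Payload 4.4 kg.
Tool frame: the origin (TCP) lies at the very end of the fingers, on their centre line; the grasp point (between the pads) lies 19 mm behind it; y points along the fingers, x is the direction in which the jaws open and shut, and the axes are right-handed (so a half turn about y gives the same grasp; the last joint's range is limited). The gripper opens to 85 mm and grips with 20 to 120 N. Pads are 22 mm wide; open, the fingers measure 114 mm over their backs; the gripper's body (76 mm by 85 mm) begins 54 mm behind the grasp point. The pads swing forward as they close: fully open they stand 13 mm farther back than shut.
Start: joints at [1.155, 0.628, 0.038, 1.517, -0.027, 0.996, -0.02], TCP at [222.789, -610.641, 231.313] pointing down, gripper open.
Joint ranges: [-3.06, 3.06], [-0.37, 2.12], [-1.25, 1.32], [0.18, 2.47], [-1.1, 4.24], [0.23, 1.98], [-2.94, 2.94]. Speed limits (rad/s): [2.57, 2.57, 3.14, 3.14, 3.14, 3.14, 3.14].

## Interface

Orientations are given as [roll, pitch, yaw] about the fixed x, y, z axes, in that order (R = Rz(yaw) Ry(pitch) Rx(roll)).
In Python, from cell import ctrl, get_image, nets gives the robot as it stands. The module is installed in compiled form; this text tells all that it offers.
- The arm moves only by the tool step_arm, never from a script. Its argument "moves" is text: rows parted by semicolons, each of 7 numbers parted by spaces: the shift along the tool's x, y, z normalised to -1 to 1, where 1 is 0.05 m, then the turn, a rotation vector about the tool's x, y, z normalised to -1 to 1, where 1 is 0.12 rad, then the opening, from 0 (shut) to 1 (fully open). A call has 1 to 20 rows; each row shifts and turns the commanded pose from where the row before left it, along the tool's axes as they then stand; what a row does not reach is not made up. A row lasts 1/10 s, in which the tool goes at most 50 mm and 8.59 degrees, less where a joint would pass 70% of its speed; a pose out of reach is approached as far as the arm can. A call with a number of a shift or a turn outside -1 to 1 is refused whole. A call with a gripper value outside its range is refused whole. The fingers move at their own pace and stop on an object; the grip force is fixed at half the most. Time passes only in rows, so rows that do not move let the fingers close. It gives the time, the measured TCP pose, the force and the opening at its end, in the units of the state.
- ctrl.read_state(): the state, without advancing time (a new reading comes with each control period).
- get_image(name): name is "scene" or "side" or "wrist"; returns a dict with "color" (400x640x3 uint8, blue, green, red), "vertical_fov" (degrees; the focal length in pixels is half the picture's height over the tangent of half this angle, whatever the lens; pixels are square), "cx", "cy" (the principal point, pixels), "R" (3x3) and "t" (3): a world point X has camera coordinates R X + t; the wrist camera has in their place "T_tool_cam" (4x4, takes a point from camera to tool coordinates, whose origin is the TCP and whose axes are the tool frame's). Camera axes: x right, y down, z forward; pixel columns grow to the right and rows downward; lengths in mm; the calibration is good to about 2 mm. A picture is of the moment at which its call begins: read the wrist's pose just before it. There is no depth.
- ctrl.finish_job(): hands the job in, once; it reports no verdict.
Trained networks look in a picture, given as the dict that the camera call returned (one of the last four; its "shot" number tells which), for a name from the list of things; names that differ only in an ending like _2 or _b are one class to them, and where a whole thing is asked for, a point or a joint stands for the part that bears it (a point fixed in the world has none). Each returns a list of dicts, best first, with "conf" (0 to 1); they miss things now and then, are a little off and sometimes report something else, mostly with a low value. They report only what shows in the picture. A call takes as long as a camera call. They do not tell look-alikes from the thing itself.
- nets.find_in(picture, target): "position" ([x, y, z] in mm, in world coordinates, good to about 4 mm: the middle of the surface that is visible of it).
- nets.cut_out(picture, target): "pixels" (400x640 bool, what is visible of it).
- nets.place_of(picture, target): "position" ([x, y, z] in mm, in world coordinates, good to about 4 mm: a listed point, or the origin of a listed thing).
The state is a dict: "clock": time; "qpos": joint angles; "qd": joint speeds; "tau": joint torques, N m; "eef_pos": TCP position; "tool_rot": TCP orientation; "force": force on the tool from outside, world axes, zero at the start; "torque": the same for the moment, N m; "width": finger opening in mm.
Only numpy, scipy, OpenCV 4.12 (cv2) and the standard library are available. Lean on these libraries where they do the work, as an engineer would, in place of code of your own. Each camera call takes 0.05 s, during which the arm holds its last target.

## Task

Two steel bead cups of the same height stand on the mosaic table. Take the one whose lower half tapers to a narrow foot and lower it, narrow end down, into the brass holder cup; let go only when it sits in the taper or is within a few millimetres of it, and do not press it in hard, or it will wedge tight. It should end upright in the holder, with the holder still standing about where it was and the straight-sided cup left alone.

Things in the scene. Friction and masses are not known exactly. Their poses are not given: they have to be found in the camera images.
- cup_mid (a point): The tapered steel bead cup, open at the top, 98 mm tall, standing on its foot. Outside diameter 30 mm at the foot, widening evenly to 56 mm at 52 mm height, then a straight band of 56 mm diameter up to the rim. Wall 3 mm, 0.08 to 0.17 kg. This point is on its axis, half-way up (49 mm above the foot); z points along the axis to the rim. Grip it across the straight band, as near the rim as convenient.
- holder_mouth (a point): The brass holder, a heavy loose cup (about 0.6 kg) on a round foot of 72 mm diameter, 75 mm tall. Its inside is a cone with the same taper as the cup: 53 mm diameter at the mouth, narrowing downward. This point is the centre of its mouth, 75 mm above the table; z points up. When the cup sits lightly in it, the cup's foot is about 44 mm below the mouth, the cup's mid point about 5 mm above it and the cup's rim stands about 54 mm above the mouth.
- straight_mid (a point): The other steel cup, to be left alone: straight-sided, 56 mm diameter, 98 mm tall. This point is on its axis, half-way up; z points up.
Things that resemble listed ones, but are neither listed nor needed, are in the scene too. What is shaped like the part that bears cup_mid but purple is not meant.

How it is judged (in metres and radians):
On the way:
1. the cup, still held in the fingers, is at least 25 mm deep in the holder (z of cup_mid in the frame of holder_mouth below 0.024 m and horizontal distance between cup_mid and holder_mouth below 0.014 m and contact force between the fingers and cup above 1 N), for 0.1 s.
At the end, for the whole second after the job is handed in: The tapered cup rests released in the holder: foot at least 34 mm below the mouth, mid point within 12 mm of the holder's axis, upright to 10 degrees. The holder stands on the table, upright to 6 degrees, within 40 mm of its start; the straight cup is within 20 mm of its start (z of cup_mid in the frame of holder_mouth below 0.015 m and horizontal distance between cup_mid and holder_mouth below 0.012 m and angle between cup_mid's own z axis and vertical below 0.18 rad and angle between holder_mouth's own z axis and vertical below 0.1 rad and height (world z) of holder_mouth below 0.085 m and linear speed of cup below 0.02 m/s and distance of holder_mouth from where it was at the start of the episode below 0.04 m and distance of straight_mid from where it was at the start of the episode below 0.02 m); the robot touches nothing.
It fails at once if the cup is pressed hard into the holder (forces on the tapered walls adding up to more than 90 N, a push of well over 20 N) (contact force between cup and holder above 90 N).
It fails at once if the holder is shifted by more than 40 mm or tipped over (distance of holder_mouth from where it was at the start of the episode above 0.04 m or angle between holder_mouth's own z axis and vertical above 0.5 rad).
It fails at once if the straight-sided cup is moved by more than 20 mm (distance of straight_mid from where it was at the start of the episode above 0.02 m).
It also fails if it takes over 40 s, if anything falls off the work surface, if the arm or the gripper's body presses on something with over 40 N, if the wrist force passes 120 N, or if a joint passes its speed limit or range.

## Working session

There is one attempt and no reset: what is moved stays moved. The work goes in short steps, Python scripts to look and compute and a tool call to move; the robot and the scene stay as the last step left them, time stands still between calls to the robot, and variables do not carry over. Pictures are saved under pics/ and viewed, and the job is handed in when it is done.

Besides the shell and the picture viewer there is one more tool, called after "Call:" by a JSON object that holds its "fn" and its "kwargs", one argument or row to a line. step_arm: Moves the arm, as the interface text tells. Scaled input: -1 to 1 covers 0.05 m each way for a shift and 0.12 rad each way for a turn. Its arguments: {"type":"object","properties":{"moves":{"type":"string"}},"required":["moves"]}

```bash
mkdir -p pics; python3 - <<'E'
from cell import ctrl,get_image,nets
import cv2,numpy as np
s=ctrl.read_state(); print({k:np.round(v,3).tolist() for k,v in s.items()})
for n in ("scene","side"):
    p=get_image(n); cv2.imwrite(f"pics/{n}0.png",p["color"])
    for t in ("cup_mid","holder_mouth","straight_mid"):
        for r in nets.place_of(p,t):
            X=np.array(r["position"]);c=p["R"]@X+p["t"];f=200/np.tan(np.radians(p["vertical_fov"])/2)
            print(n,t,np.round(X,1),round(r["conf"],2),"px",np.round([p["cx"]+f*c[0]/c[2],p["cy"]+f*c[1]/c[2]]))
E
```

```text
{'clock': 0.0, 'qpos': [1.155, 0.629, 0.038, 1.518, -0.027, 0.996, -0.02], 'qd': [0.001, -0.0, 0.0, 0.002, -0.0, 0.0, 0.001], 'tau': [-0.0, -56.339, 1.227, -19.344, 0.011, 0.011, 0.0], 'eef_pos': [222.566, -610.045, 230.364], 'tool_rot': [-1.571, 0.002, -1.221], 'force': [0.304, -0.206, 0.811], 'torque': [-0.021, -0.029, -0.026], 'width': 85.512}
scene cup_mid [405.9 244.2  47.7] 0.97 px [443. 179.]
scene cup_mid [496.  213.3  44.1] 0.93 px [433. 210.]
scene cup_mid [511.7 121.9  52.1] 0.87 px [391. 212.]
scene holder_mouth [635.8  -8.4  75.6] 0.82 px [326. 251.]
scene straight_mid [ 506.3 -154.6   54.2] 0.57 px [260. 206.]
side cup_mid [407.  246.7  48.2] 0.9 px [326. 351.]
side cup_mid [494.9 210.8  46.3] 0.88 px [286. 311.]
side cup_mid [506.9 126.3  46.5] 0.55 px [305. 273.]
side holder_mouth [636.6  -0.9  79.1] 0.71 px [277. 196.]
side holder_mouth [ 501.2 -151.8   48.9] 0.38 px [368. 186.]
side straight_mid [ 500.5 -149.2   49. ] 0.55 px [367. 186.]
```

View pics/scene0.png

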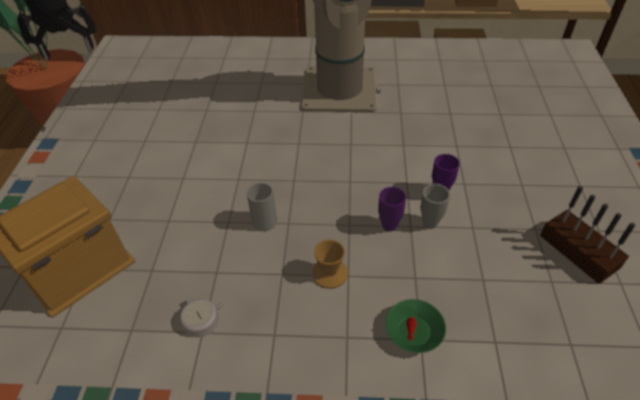

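View pics/side0.png

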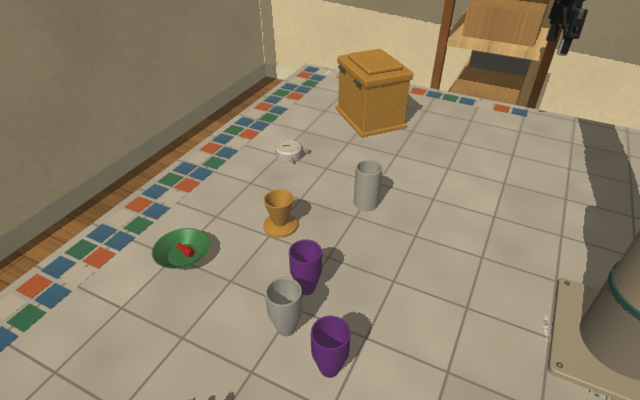

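Scene view candidates for the cup: purple at (443,175) and (391,208), steel tapered at (434,206), and steel straight at (261,207). The steel one at (434,206) fits because it is not purple and narrows to a foot. I'll check it in a crop and measure the obstacles.

```bash
cat > h.py <<'E'
import cv2,numpy as np
from cell import ctrl,get_image,nets
def foc(p): return 200/np.tan(np.radians(p["vertical_fov"])/2)
def proj(p,X):
    c=np.asarray(p["R"])@np.asarray(X,float)+np.asarray(p["t"]);f=foc(p)
    return np.array([p["cx"]+f*c[0]/c[2],p["cy"]+f*c[1]/c[2]])
def ray(p,u,v):
    f=foc(p);R=np.asarray(p["R"]);o=-R.T@np.asarray(p["t"]);d=R.T@np.array([(u-p["cx"])/f,(v-p["cy"])/f,1]);return o,d
def onz(p,u,v,z):
    o,d=ray(p,u,v);return o+d*(z-o[2])/d[2]
def rot(s):
    from scipy.spatial.transform import Rotation as Ro
    return Ro.from_euler("xyz",s["tool_rot"]).as_matrix()
def wrist():
    s=ctrl.read_state();p=get_image("wrist");T=np.asarray(p["T_tool_cam"])
    W=np.eye(4);W[:3,:3]=rot(s);W[:3,3]=s["eef_pos"];C=W@T
    p["R"]=C[:3,:3].T;p["t"]=-C[:3,:3].T@C[:3,3];return p,s
E
python3 - <<'E'
from h import *
p=get_image("scene");q=get_image("side")
a=cv2.resize(p["color"][140:300,230:490],None,fx=2.5,fy=2.5,interpolation=cv2.INTER_CUBIC)
b=cv2.resize(q["color"][140:390,230:400],None,fx=1.0*400/250*1,fy=1.6,interpolation=cv2.INTER_CUBIC)
im=np.zeros((560,800,3),np.uint8);a=cv2.resize(a,(520,320));im[:320,:520]=a;im[:400,520:520+b.shape[1]]=b[:, :280]
cv2.imwrite("pics/crop1.png",cv2.convertScaleAbs(im,alpha=1.4))
for u,v in [(52,307),(132,262),(108,205)]: print("box base",onz(p,u,v,0).round())
for u,v in [(380,131),(405,126)]: print("box base side",onz(q,u,v,0).round())
# box height: vertical edge, near corner side base (380,131) top (365,72)
B=onz(q,380,131,0)
for z in (100,150,200,250): print(z,proj(q,[B[0],B[1],z]).round())
for n in ("scene","side"):
    P=p if n=="scene" else q
    for t in ("cup_mid","holder_mouth"):
        print(n,t,[(np.round(r["position"],1).tolist(),round(r["conf"],2)) for r in nets.place_of(P,t)])
E
```

```text
box base [ 731. -538.    0.]
box base [ 620. -414.    0.]
box base [ 464. -520.    0.]
box base side [ 584. -461.    0.]
box base side [ 531. -518.    0.]
100 [383.  98.]
150 [385.  80.]
200 [387.  60.]
250 [389.  40.]
scene cup_mid [([400.3, 242.0, 52.6], 0.89), ([510.8, 122.4, 50.0], 0.86), ([496.7, 211.7, 46.2], 0.79)]
scene holder_mouth [([636.5, -7.4, 72.9], 0.58)]
side cup_mid [([496.7, 210.9, 47.8], 0.87), ([405.9, 247.0, 50.8], 0.86), ([504.3, 125.7, 47.3], 0.7)]
side holder_mouth [([635.0, -1.6, 77.5], 0.93)]
```

View pics/crop1.png

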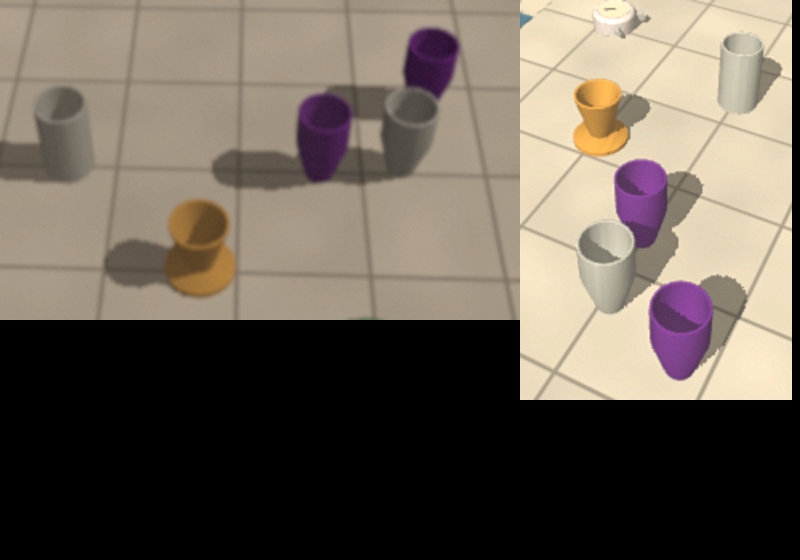

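The crop confirms it: the steel tapered cup at full-image (434,206) has a purple lookalike on each side, and the straight cup at (261,207) keeps its full width to the foot. I'll retract, rise and swing over at a smaller radius to stay clear of the wooden box.

Call:
{"fn": "step_arm", "kwargs": {
  "moves": "-0.8 -0.5 0 0 0 0 1;-0.8 -0.5 0 0 0 0 1;-0.8 -0.4 0 0 0 0 1;-0.045 0 0.95 0 -0.75 0 1;-0.045 0 0.95 0 -0.75 0 1;-0.045 0 0.95 0 -0.75 0 1;-0.045 0 0.95 0 -0.75 0 1;-0.045 0 0.95 0 -0.75 0 1;-0.045 0 0.95 0 -0.75 0 1;-0.045 0 0.95 0 -0.75 0 1;-0.045 0 0.95 0 -0.75 0 1;-0.045 0 0.95 0 -0.75 0 1;-0.045 0 0.95 0 -0.75 0 1;-0.045 0 0.95 0 -0.75 0 1;-0.045 0 0.95 0 -0.75 0 1;-0.045 0 0.95 0 -0.75 0 1"
}}

```text
clock: 2.3
eef_pos: [528.0, -25.7, 301.5]
tool_rot: [-1.571, -0.001, -0.048]
force: [-0.2, -0.0, 0.4]
width: 85.3
```

```bash
python3 - <<'E'
from h import *
p,s=wrist(); cv2.imwrite("pics/w1.png",p["color"]);print(s["eef_pos"].round(1) if hasattr(s["eef_pos"],"round") else s["eef_pos"])
print("T",np.round(p["T_tool_cam"],2).tolist(),p["vertical_fov"])
for X in ([636,-5,75],[496,211,98]): print(proj(p,X).round())
for t in ("cup_mid","holder_mouth"): print(t,[(np.round(r["position"],1).tolist(),round(r["conf"],2)) for r in nets.place_of(p,t)])
E
```

```text
[528.  -25.7 301.5]
T [[1.0, -0.0, -0.0, 0.28], [0.0, -0.33, 0.94, -142.23], [-0.0, -0.94, -0.33, 84.99], [0.0, 0.0, 0.0, 1.0]] 66.92912602819176
[409. 151.]
[274. -73.]
cup_mid [([509.2, 120.5, 50.1], 0.69)]
holder_mouth [([635.3, -1.1, 74.6], 0.93)]
```

View pics/w1.png

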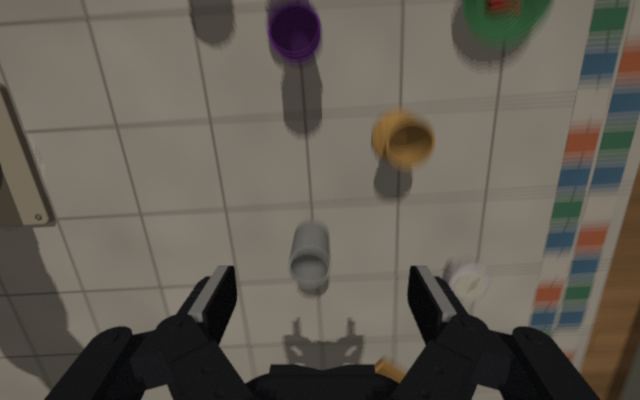

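The view shows the holder mouth near (408,140), the purple cup at (295,30) and the straight cup at (310,255). I'll move over the tapered cup and turn the jaws to about 40°, which clears both neighbours.

Call:
{"fn": "step_arm", "kwargs": {
  "moves": "-0.17 0 0.94 0 0 0 1;-0.17 0 0.94 0 0 0 1;-0.17 0 0.94 0 0 0 1;-0.17 0 0.94 0 0 0 1;-0.17 0 0.94 0 0 0 1;0 0 0 0 -1 0 1;0 0 0 0 -1 0 1;0 0 0 0 -1 0 1;0 0 0 0 -1 0 1;0 0 0 0 -1 0 1;0 0 0 0 -1 0 1;0 0 0 0 -0.25 0 1;0 0 0 0 0 0 1;0 0 0 0 0 0 1"
}}

```text
clock: 3.85
eef_pos: [497.1, 208.7, 301.3]
tool_rot: [-1.571, 0.0, 0.696]
force: [0.4, -0.5, 0.1]
width: 85.2
```

```bash
python3 - <<'E'
from h import *
p,s=wrist(); print(np.round(s["eef_pos"],1),np.round(s["tool_rot"],3))
for t in ("cup_mid","holder_mouth"): print(t,[(np.round(r["position"],1).tolist(),round(r["conf"],2)) for r in nets.place_of(p,t)])
im=p["color"].copy()
t=np.linspace(0,2*np.pi,60)
for c in ([496,211],):
    for z,r in ((98,28),(0,15)):
        pts=np.array([proj(p,[c[0]+r*np.cos(a),c[1]+r*np.sin(a),z]) for a in t]).round().astype(int)
        print(z,pts.mean(0)); cv2.polylines(im,[pts],True,(0,0,255),1)
cv2.imwrite("pics/w2.png",im);cv2.imwrite("pics/w2r.png",p["color"])
E
```

```text
[497.1 208.7 301.3] [-1.571  0.     0.696]
cup_mid [([500.5, 211.9, 51.1], 0.85), ([507.9, 123.7, 53.0], 0.84), ([402.2, 245.9, 48.4], 0.7)]
holder_mouth [([637.7, -2.1, 78.0], 0.8)]
98 [322.51666667 174.28333333]
0 [322.31666667 158.96666667]
```

View pics/w2.png

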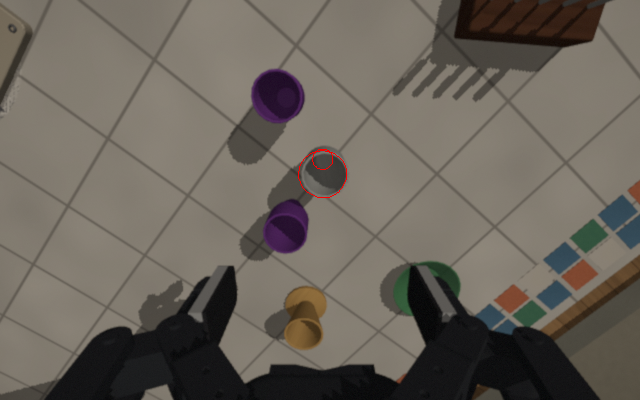

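The predicted rim nearly covers the steel cup at (323,173), and the jaws will close left–right, passing between the purple cups at (278,95) and (286,228). I'll enlarge it to refine.

```bash
python3 - <<'E'
import cv2
a=cv2.imread("pics/w2r.png")[130:220,270:380];b=cv2.imread("pics/w2.png")[130:220,270:380]
f=lambda i:cv2.convertScaleAbs(cv2.resize(i,None,fx=3.6,fy=3.6,interpolation=cv2.INTER_CUBIC),alpha=1.8)
cv2.imwrite("pics/w2c.png",cv2.hconcat([f(a),f(b)]))
E
```

```text
(no output)
```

View pics/w2c.png

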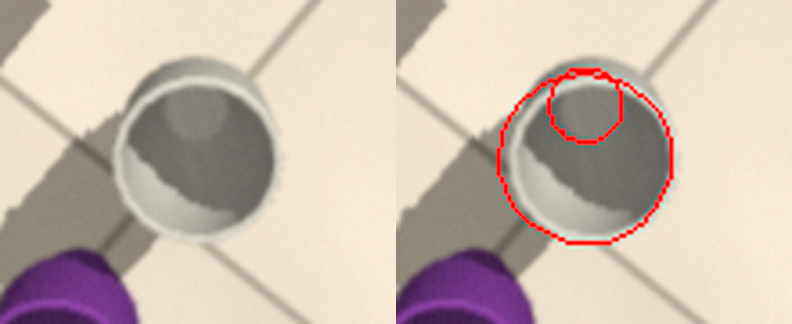

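The rim's actual centre is near (325,174), so I'll shift about 3 mm in tool x and 2 mm in tool z, descend partway and recheck.

Call:
{"fn": "step_arm", "kwargs": {
  "moves": "0.06 0.8 0.05 0 0 0 1;0 0.9 0 0 0 0 1;0 0.9 0 0 0 0 1;0 0.8 0 0 0 0 1;0 0 0 0 0 0 1;0 0 0 0 0 0 1"
}}

```text
clock: 4.6
eef_pos: [497.6, 213.7, 131.7]
tool_rot: [-1.57, 0.0, 0.699]
force: [1.3, 0.8, 0.9]
width: 85.4
```

```bash
python3 - <<'E'
from h import *
p,s=wrist(); print(np.round(s["eef_pos"],1),np.round(s["tool_rot"],3))
for t in ("cup_mid",): print(t,[(np.round(r["position"],1).tolist(),round(r["conf"],2)) for r in nets.place_of(p,t)])
im=p["color"].copy()
t=np.linspace(0,2*np.pi,60)
for z,r in ((98,28),(98,25)):
        pts=np.array([proj(p,[498+r*np.cos(a),212.4+r*np.sin(a),z]) for a in t]).round().astype(int)
        cv2.polylines(im,[pts],True,(0,0,255),1)
cv2.imwrite("pics/w3.png",im)
E
```

```text
[497.6 213.7 131.7] [-1.57   0.     0.699]
cup_mid [([499.6, 212.8, 48.7], 0.82), ([404.1, 246.0, 48.4], 0.81), ([505.7, 121.4, 50.5], 0.73)]
```

View pics/w3.png

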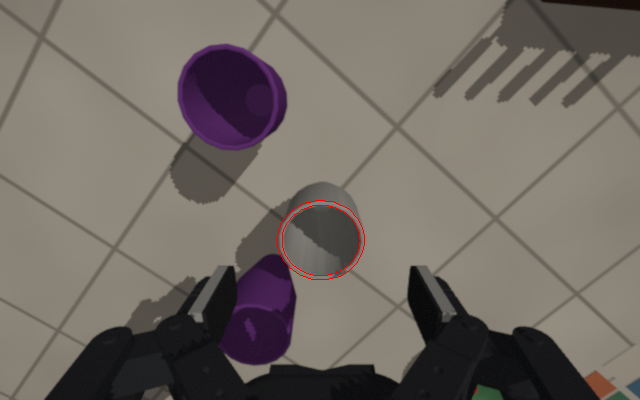

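The rim overlay sits on the cup at (321,240), centred between the fingers, with the purple cups clear. I'll descend and grip.

Call:
{"fn": "step_arm", "kwargs": {
  "moves": "0 0.7 0 0 0 0 1;0 0.5 0 0 0 0 1;0 0.24 0 0 0 0 1;0 0 0 0 0 0 1;0 0 0 0 0 0 1;0 0 0 0 0 0 0;0 0 0 0 0 0 0;0 0 0 0 0 0 0;0 0 0 0 0 0 0;0 0 0 0 0 0 0;0 0 0 0 0 0 0;0 0 0 0 0 0 0;0 0 0 0 0 0 0"
}}

```text
clock: 6.0
eef_pos: [498.2, 213.3, 60.6]
tool_rot: [-1.572, -0.002, 0.699]
force: [-1.9, -1.4, 7.1]
width: 53.8
```

Call:
{"fn": "step_arm", "kwargs": {
  "moves": "0 -0.2 0 0 0 0 0;0 -0.5 0 0 0 0 0;0 -0.6 0 0 0 0 0;0 -0.6 0 0 0 0 0;0 -0.4 0 0 0 0 0;0 -0.3 0 0 0 0 0;0 0 0 0 0 0 0;0 0 0 0 0 0 0;0 0 0 0 0 0 0"
}}

```text
clock: 6.9
eef_pos: [496.9, 212.7, 188.5]
tool_rot: [-1.571, 0.002, 0.699]
force: [-0.3, -0.1, -1.3]
width: 53.7
```

```bash
python3 - <<'E'
from h import *
p,s=wrist(); print(np.round(s["eef_pos"],1),np.round(s["tool_rot"],3),s["width"],np.round(s["force"],1))
cv2.imwrite("pics/w4.png",p["color"])
q=get_image("side");cv2.imwrite("pics/s4.png",cv2.hconcat([p["color"][:,120:520],q["color"][100:400,180:480].copy() if 0 else cv2.resize(q["color"][100:400,180:480],(400,400))]))
for n,P in (("w",p),("s",q)):
  for t in ("cup_mid","holder_mouth"): print(n,t,[(np.round(r["position"],1).tolist(),round(r["conf"],2)) for r in nets.place_of(P,t)])
E
```

```text
[496.9 212.7 188.5] [-1.571  0.002  0.699] 53.71113765136802 [-0.3 -0.1 -1.3]
w cup_mid [([498.5, 209.5, 175.6], 0.84), ([402.3, 243.8, 50.8], 0.71), ([509.1, 123.8, 52.7], 0.58)]
w holder_mouth []
s cup_mid [([494.5, 208.1, 172.5], 0.96), ([405.7, 247.2, 49.8], 0.79)]
s holder_mouth []
```

View pics/s4.png

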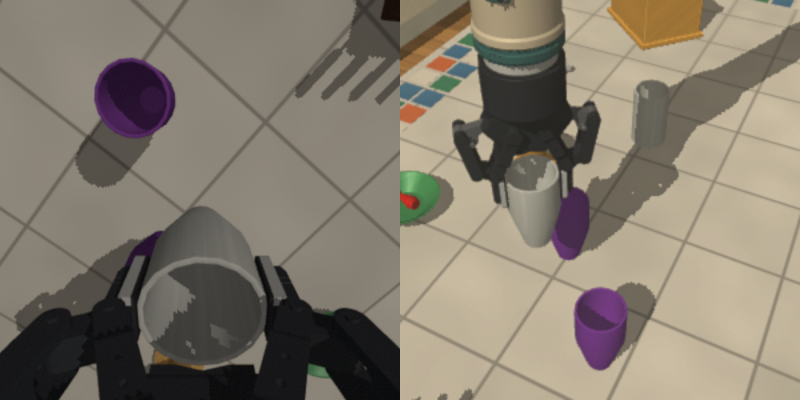

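The cup is held. I'll check its tilt in the wrist image by overlaying an upright model.

```bash
cat >> h.py <<'E'
def cupov(p,im,c,zf,col=(0,0,255),tilt=(0,0)):
    t=np.linspace(0,2*np.pi,60)
    for z,r in ((0,15),(52,28),(98,28),(98,25)):
        pts=np.array([proj(p,[c[0]+tilt[0]*(z-49)+r*np.cos(a),c[1]+tilt[1]*(z-49)+r*np.sin(a),zf+z]) for a in t]).round().astype(int)
        cv2.polylines(im,[pts],True,col,1)
E
python3 - <<'E'
from h import *
p,s=wrist(); im=p["color"].copy(); cupov(p,im,s["eef_pos"][:2],s["eef_pos"][2]-60.6)
q=get_image("side"); jm=q["color"].copy(); cupov(q,jm,s["eef_pos"][:2],s["eef_pos"][2]-60.6)
f=lambda i:cv2.resize(i,(400,400),interpolation=cv2.INTER_CUBIC)
cv2.imwrite("pics/ov4.png",cv2.hconcat([f(im[180:380,220:420]),f(jm[200:300,240:340])]))
E
```

```text
(no output)
```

View pics/ov4.png

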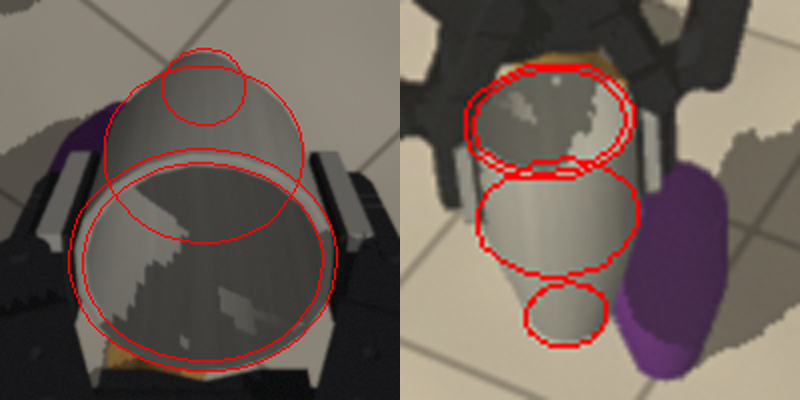

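The upright model overlays the held cup to within about 2 mm in both views. I'll move past the holder so the wrist camera can see its mouth.

Call:
{"fn": "step_arm", "kwargs": {
  "moves": "-0.03 -0.1 -0.3 0 0 0 0;-0.06 -0.1 -0.6 0 0 0 0;-0.07 0 -0.7 0 0 0 0;-0.07 0 -0.7 0 0 0 0;-0.07 0 -0.7 0 0 0 0;-0.07 0 -0.7 0 0 0 0;-0.07 0 -0.7 0 0 0 0;-0.07 0 -0.7 0 0 0 0;-0.07 0 -0.7 0 0 0 0;-0.06 0 -0.6 0 0 0 0;-0.05 0 -0.4 0 0 0 0;-0.05 0 -0.3 0 0 0 0;0 0 0 0 0 0 0;0 0 0 0 0 0 0;0 0 0 0 0 0 0"
}}

```text
clock: 8.8
eef_pos: [697.1, -80.5, 199.4]
tool_rot: [-1.57, -0.0, 0.701]
force: [0.2, 0.3, -1.4]
width: 53.8
```

```bash
python3 - <<'E'
from h import *
p,s=wrist(); print(np.round(s["eef_pos"],1),np.round(s["tool_rot"],3),s["width"],np.round(s["force"],1))
q=get_image("side");r_=get_image("scene")
for n,P in (("w",p),("side",q),("scene",r_)):
  for t in ("cup_mid","holder_mouth"): print(n,t,[(np.round(r["position"],1).tolist(),round(r["conf"],2)) for r in nets.place_of(P,t)])
im=p["color"].copy(); im0=im.copy()
cupov(p,im,s["eef_pos"][:2],s["eef_pos"][2]-60.6)
t=np.linspace(0,2*np.pi,80)
for z,r in ((75,26.5),(0,36)):
    pts=np.array([proj(p,[636+r*np.cos(a),-2+r*np.sin(a),z]) for a in t]); print(z,pts.mean(0).round(1),pts.min(0).round(),pts.max(0).round())
    cv2.polylines(im,[pts.round().astype(int)],True,(255,0,0),1)
cv2.imwrite("pics/w5.png",im);cv2.imwrite("pics/w5r.png",im0);cv2.imwrite("pics/s5r.png",q["color"])
E
```

```text
[697.1 -80.5 199.4] [-1.57  -0.     0.701] 53.823727973066916 [ 0.2  0.3 -1.4]
w cup_mid [([699.5, -84.1, 185.7], 0.73)]
w holder_mouth [([636.1, -0.3, 79.4], 0.94)]
side cup_mid [([694.1, -83.3, 186.3], 0.93), ([506.7, 124.3, 45.8], 0.88), ([406.3, 243.2, 48.4], 0.86)]
side holder_mouth [([636.8, -3.4, 76.3], 0.91)]
scene cup_mid [([402.7, 240.2, 51.5], 0.98), ([695.8, -82.7, 187.6], 0.85), ([509.4, 122.8, 49.5], 0.82)]
scene holder_mouth [([635.2, -6.1, 75.2], 0.64)]
75 [326.5  80.7] [294.  45.] [359. 115.]
0 [325.5  85. ] [291.  47.] [359. 121.]
```

View pics/w5.png

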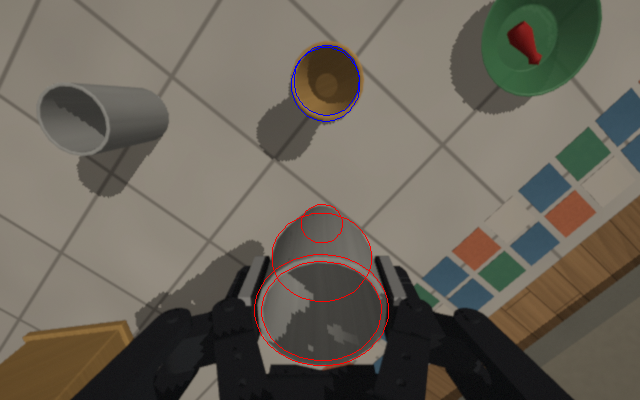

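```bash
python3 - <<'E'
import cv2
a=cv2.imread("pics/w5r.png")[30:135,275:380];b=cv2.imread("pics/w5.png")[30:135,275:380]
f=lambda i:cv2.convertScaleAbs(cv2.resize(i,(399,399),interpolation=cv2.INTER_CUBIC),alpha=1.6)
cv2.imwrite("pics/w5c.png",cv2.hconcat([f(a),f(b)]))
E
```

```text
(no output)
```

View pics/w5c.png

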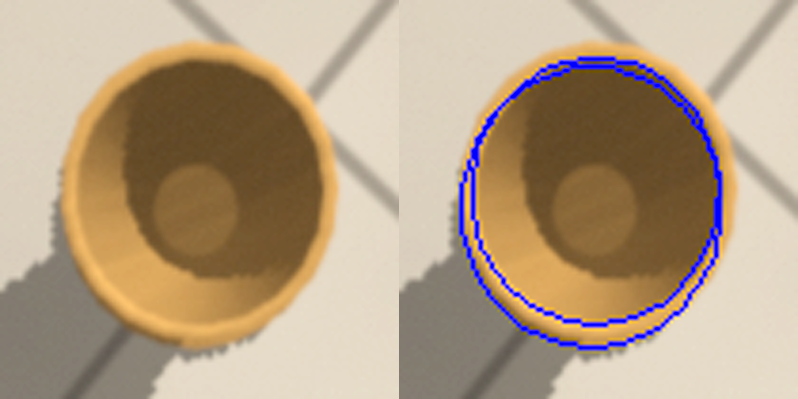

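The mouth is at about (636.3,-2), within 1 mm of the overlay. I'll move over it and lower until the foot is just above the mouth.

Call:
{"fn": "step_arm", "kwargs": {
  "moves": "0.02 0 0.3 0 0 0 0;0.02 0 0.6 0 0 0 0;0.02 0 0.6 0 0 0 0;0.02 0 0.3 0 0 0 0;0 0 0.18 0 0 0 0;0 0 0 0 0 0 0;0 0.3 0 0 0 0 0;0 0.4 0 0 0 0 0;0 0.2 0 0 0 0 0;0 0 0 0 0 0 0;0 0 0 0 0 0 0"
}}

```text
clock: 10.35
eef_pos: [637.4, -4.4, 154.0]
tool_rot: [-1.571, -0.0, 0.698]
force: [-0.6, 0.1, -1.4]
width: 53.9
```

```bash
cat > chk.py <<'E'
from h import *
import sys
n=sys.argv[1]
p,s=wrist(); print(np.round(s["eef_pos"],1),np.round(s["tool_rot"],3),s["width"],np.round(s["force"],1),np.round(s["torque"],2))
q=get_image("side");r_=get_image("scene")
H=[636.3,-2]
for k,P in (("side",q),("scene",r_)):
  for t in ("cup_mid","holder_mouth"): print(k,t,[(np.round(r["position"],1).tolist(),round(r["conf"],2)) for r in nets.place_of(P,t)])
t=np.linspace(0,2*np.pi,80); out=[]
for P in (q,r_):
    im=P["color"].copy()
    cupov(P,im,s["eef_pos"][:2],s["eef_pos"][2]-60.6)
    for z,r in ((75,26.5),(0,36)):
        pts=np.array([proj(P,[H[0]+r*np.cos(a),H[1]+r*np.sin(a),z]) for a in t]).round().astype(int)
        cv2.polylines(im,[pts],True,(255,0,0),1)
    u,v=proj(P,[H[0],H[1],75]).astype(int)
    for I in (P["color"],im): out.append(cv2.resize(I[v-55:v+45,u-50:u+50],(300,300),interpolation=cv2.INTER_CUBIC))
cv2.imwrite(f"pics/{n}.png",cv2.convertScaleAbs(cv2.vconcat([cv2.hconcat(out[:2]),cv2.hconcat(out[2:])]),alpha=1.3))
E
python3 chk.py c6
```

```text
[637.4  -4.4 154. ] [-1.571 -0.     0.698] 53.898752155586834 [-0.6  0.1 -1.4] [ 0.04 -0.02 -0.01]
side cup_mid [([408.2, 249.0, 50.5], 0.98), ([508.2, 124.9, 46.0], 0.72), ([635.7, -6.0, 138.7], 0.62)]
side holder_mouth [([635.4, -1.2, 75.1], 0.96)]
scene cup_mid [([633.9, -4.6, 141.7], 0.94), ([510.7, 124.6, 49.9], 0.87), ([406.3, 243.1, 48.9], 0.62)]
scene holder_mouth [([636.1, -8.2, 73.9], 0.79)]
```

View pics/c6.png

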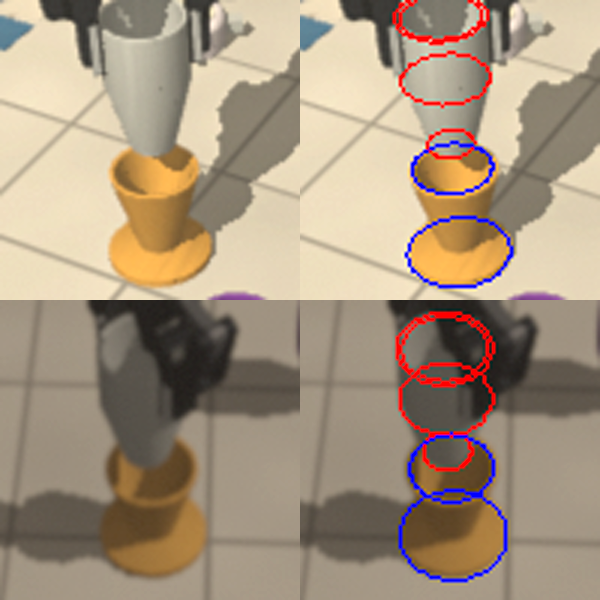

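Both fixed cameras show the foot over the mouth, centred to about 1–2 mm. I'll correct a 2.5 mm lateral offset and lower to about 30 mm deep.

Call:
{"fn": "step_arm", "kwargs": {
  "moves": "0.01 0 0.05 0 0 0 0;0 0.2 0 0 0 0 0;0 0.2 0 0 0 0 0;0 0.2 0 0 0 0 0;0 0.2 0 0 0 0 0;0 0.1 0 0 0 0 0;0 0 0 0 0 0 0;0 0 0 0 0 0 0;0 0 0 0 0 0 0"
}}

```text
clock: 11.6
eef_pos: [636.2, -1.6, 109.8]
tool_rot: [-1.571, -0.001, 0.699]
force: [-0.4, 0.1, -0.6]
width: 53.8
```

```bash
python3 chk.py c7
```

```text
[636.2  -1.6 109.8] [-1.571e+00 -1.000e-03  6.990e-01] 53.810153053932 [-0.4  0.1 -0.6] [ 0.01 -0.05  0.05]
side cup_mid [([407.9, 248.7, 50.3], 0.95), ([504.7, 125.3, 45.6], 0.79), ([636.6, -6.0, 97.2], 0.64)]
side holder_mouth [([638.6, -1.7, 74.4], 0.84)]
scene cup_mid [([636.7, -2.8, 93.1], 0.97), ([401.0, 245.2, 51.3], 0.67), ([509.8, 123.2, 50.5], 0.65)]
scene holder_mouth [([636.8, -8.1, 73.3], 0.72)]
```

View pics/c7.png

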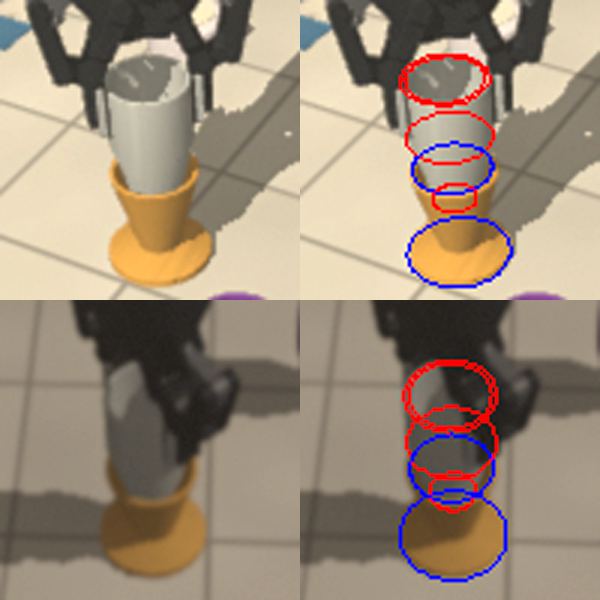

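It is inside the holder, with no contact force and the holder unmoved. I'll keep lowering gently.

Call:
{"fn": "step_arm", "kwargs": {
  "moves": "0 0.06 0 0 0 0 0;0 0.06 0 0 0 0 0;0 0.06 0 0 0 0 0;0 0.04 0 0 0 0 0;0 0 0 0 0 0 0;0 0 0 0 0 0 0"
}}

```text
clock: 12.55
eef_pos: [635.7, -1.7, 98.2]
tool_rot: [-1.571, 0.0, 0.699]
force: [0.2, -0.5, -1.0]
width: 53.9
```

Call:
{"fn": "step_arm", "kwargs": {
  "moves": "0 0.03 0 0 0 0 0;0 0.02 0 0 0 0 0;0 0 0 0 0 0 0;0 0 0 0 0 0 0"
}}

```text
clock: 12.95
eef_pos: [635.9, -1.5, 95.9]
tool_rot: [-1.571, -0.001, 0.699]
force: [0.8, 0.2, -2.3]
width: 54.2
```

Call:
{"fn": "step_arm", "kwargs": {
  "moves": "0 0.02 0 0 0 0 0;0 0 0 0 0 0 0;0 0 0 0 0 0 0"
}}

```text
clock: 13.25
eef_pos: [636.0, -1.3, 94.9]
tool_rot: [-1.571, -0.001, 0.699]
force: [0.7, 1.9, -0.2]
width: 54.1
```

Call:
{"fn": "step_arm", "kwargs": {
  "moves": "0 0.02 0 0 0 0 0;0 0 0 0 0 0 0;0 0 0 0 0 0 0"
}}

```text
clock: 13.55
eef_pos: [636.1, -1.2, 94.0]
tool_rot: [-1.571, -0.001, 0.699]
force: [1.5, 3.1, 0.6]
width: 53.7
```

```bash
python3 chk.py c8
```

```text
[636.1  -1.2  94. ] [-1.571e+00 -1.000e-03  6.990e-01] 53.72649839612956 [1.5 3.1 0.6] [ 0.64 -0.2  -0.02]
side cup_mid [([404.6, 247.6, 50.4], 0.95), ([634.9, -6.8, 82.5], 0.87), ([504.2, 126.2, 48.6], 0.84)]
side holder_mouth [([637.5, -1.2, 75.8], 0.55)]
scene cup_mid [([633.4, -0.3, 79.1], 0.96), ([512.1, 123.9, 49.8], 0.84), ([403.3, 245.3, 51.0], 0.79)]
scene holder_mouth [([638.3, -7.9, 73.0], 0.92)]
```

View pics/c8.png

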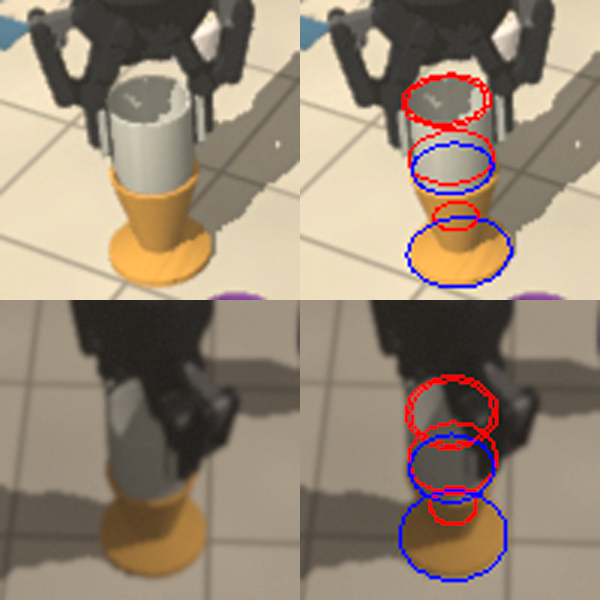

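Light one-sided contact (3 N towards +y). I'll ease 1 mm that way and creep one more millimetre.

Call:
{"fn": "step_arm", "kwargs": {
  "moves": "0.02 0 0.02 0 0 0 0;0 0.01 0 0 0 0 0;0 0.01 0 0 0 0 0;0 0 0 0 0 0 0;0 0 0 0 0 0 0"
}}

```text
clock: 14.4
eef_pos: [636.1, -0.9, 93.3]
tool_rot: [-1.572, 0.0, 0.699]
force: [0.5, -0.1, 5.0]
width: 53.9
```

Seated: lateral force is about zero and the vertical push only about 6 N. Releasing.

Call:
{"fn": "step_arm", "kwargs": {
  "moves": "0 0 0 0 0 0 1;0 0 0 0 0 0 1;0 0 0 0 0 0 1;0 0 0 0 0 0 1;0 0 0 0 0 0 1;0 0 0 0 0 0 1;0 0 0 0 0 0 1;0 0 0 0 0 0 1"
}}

```text
clock: 15.2
eef_pos: [635.9, -0.4, 92.8]
tool_rot: [-1.571, 0.0, 0.699]
force: [0.0, 0.3, 0.3]
width: 85.3
```

```bash
python3 chk.py c9; python3 - <<'E'
from h import *
p,s=wrist();cv2.imwrite("pics/w9.png",p["color"])
E
```

```text
[ 6.359e+02 -4.000e-01  9.280e+01] [-1.571  0.     0.699] 85.30669115425394 [0.  0.3 0.3] [ 0.05 -0.03  0.03]
side cup_mid [([633.2, -1.8, 76.5], 0.9), ([505.1, 125.7, 45.6], 0.77), ([406.0, 246.9, 49.0], 0.65)]
side holder_mouth [([640.1, -2.0, 74.5], 0.88)]
scene cup_mid [([405.3, 243.2, 48.6], 0.9), ([513.8, 123.5, 50.2], 0.73), ([630.6, -3.4, 77.5], 0.63)]
scene holder_mouth [([637.5, -9.5, 74.2], 0.92)]
```

View pics/c9.png

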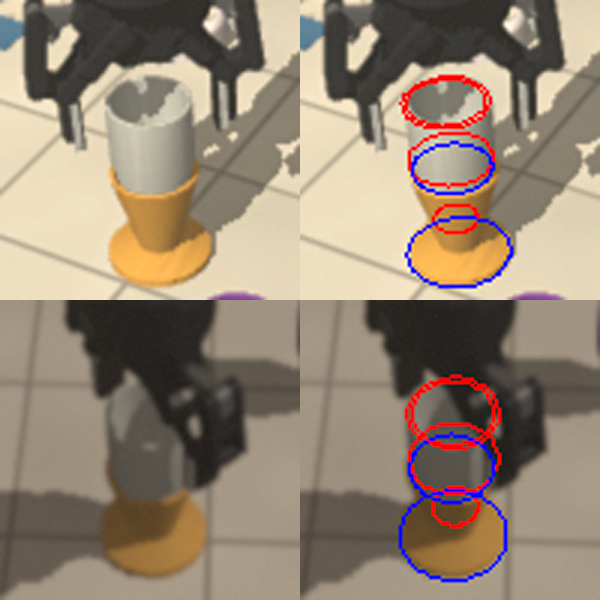

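View pics/w9.png

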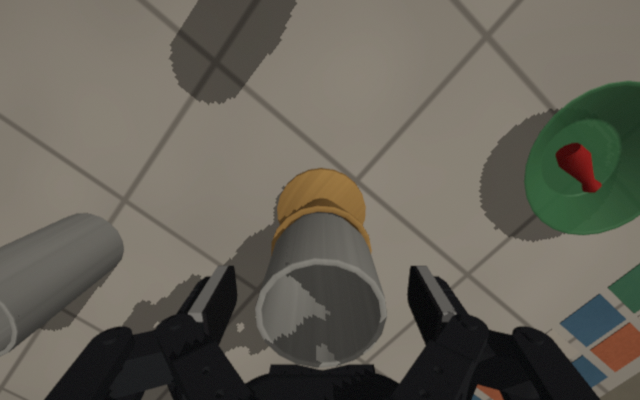

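Released: the cup stands in the holder and the fingers are clear on both sides. I'll retract straight up and check.

Call:
{"fn": "step_arm", "kwargs": {
  "moves": "0 -0.2 0 0 0 0 1;0 -0.4 0 0 0 0 1;0 -0.7 0 0 0 0 1;0 -0.9 0 0 0 0 1;0 -0.9 0 0 0 0 1;0 -0.5 0 0 0 0 1;0 0 -0.5 0 0 0 1;0 0 -0.8 0 0 0 1;0 0 -0.5 0 0 0 1;0 0 0 0 0 0 1;0 0 0 0 0 0 1;0 0 0 0 0 0 1"
}}

```text
clock: 16.8
eef_pos: [693.3, -67.6, 273.3]
tool_rot: [-1.57, -0.001, 0.701]
force: [-0.2, -0.6, 0.0]
width: 85.4
```

```bash
python3 - <<'E'
from h import *
p,s=wrist(); print(np.round(s["eef_pos"],1),s["clock"],np.round(s["force"],1))
q=get_image("side");r_=get_image("scene");out=[]
t=np.linspace(0,2*np.pi,80)
for n,P in (("w",p),("side",q),("scene",r_)):
    for k in ("cup_mid","holder_mouth","straight_mid"): print(n,k,[(np.round(r["position"],1).tolist(),round(r["conf"],2)) for r in nets.place_of(P,k)])
    im=P["color"].copy(); cupov(P,im,[636,-2],31)
    for z,r in ((75,26.5),(0,36)):
        cv2.polylines(im,[np.array([proj(P,[636.3+r*np.cos(a),-2+r*np.sin(a),z]) for a in t]).round().astype(int)],True,(255,0,0),1)
    u,v=proj(P,[636,-2,90]).astype(int); u=max(u,60);v=max(v,60)
    out.append(cv2.vconcat([cv2.resize(I[v-60:v+60,u-60:u+60],(266,266),interpolation=cv2.INTER_CUBIC) for I in (P["color"],im)]))
cv2.imwrite("pics/fin.png",cv2.convertScaleAbs(cv2.hconcat(out),alpha=1.3))
E
```

```text
[693.3 -67.6 273.3] 16.8 [-0.2 -0.6  0. ]
w cup_mid [([639.2, -3.6, 80.4], 0.6)]
w holder_mouth []
w straight_mid [([637.7, -2.0, 80.8], 0.72), ([502.1, -150.1, 49.4], 0.64)]
side cup_mid [([406.7, 246.7, 45.9], 0.98), ([506.1, 127.2, 45.1], 0.71), ([632.4, -2.6, 81.1], 0.55)]
side holder_mouth [([638.7, 1.8, 76.0], 0.65)]
side straight_mid [([500.5, -153.9, 51.8], 0.66)]
scene cup_mid [([510.8, 123.6, 49.4], 0.78), ([633.7, -4.6, 80.0], 0.71), ([402.3, 239.3, 49.8], 0.67), ([507.8, -152.4, 51.2], 0.61)]
scene holder_mouth []
scene straight_mid [([504.7, -151.7, 53.5], 0.64)]
```

View pics/fin.png

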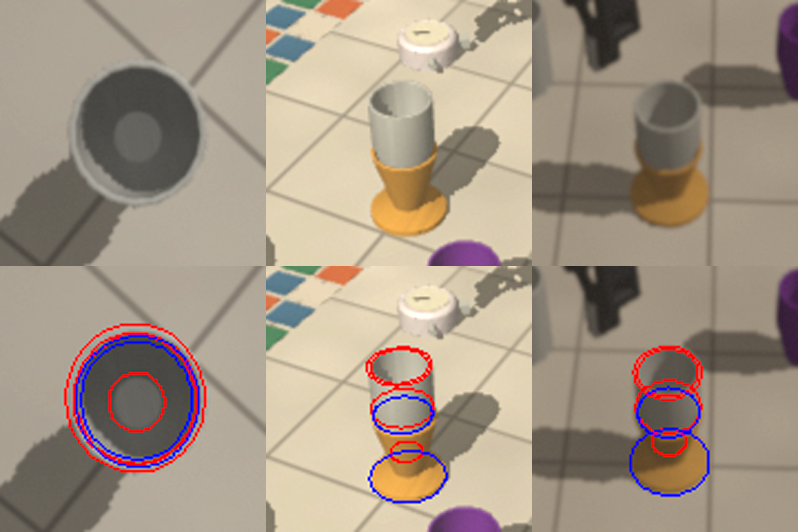

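In all three views the cup sits upright and centred, matching the seated model. The holder and the straight cup are where they were, and the arm is clear, so I'm handing in.

```bash
python3 -c "
from cell import ctrl
print(ctrl.finish_job())"
```

```text
the job is handed in; nothing more can be done
None
```

The tapered steel cup is seated upright in the brass holder and released, and I handed the job in at about 17 s; no verdict was reported.

- **Grasp and placing:** I gripped the cup near its rim with the jaws turned to pass between the two purple look-alikes. I lowered it into the holder and eased it about 1 mm sideways when it touched on one side. I let go once it was seated, with a vertical push of about 6 N.
- **Last checks:** All three cameras showed the cup upright. The networks put its mid point at z ≈ 80–81 mm, about 5 mm above the mouth, as expected for a light seat. The holder stood where it was to within a few millimetres, the straight cup was unmoved to within the measurement scatter, and the arm was clear with about zero force.
- **What disagreed or was missed:** The scene camera's network put the holder mouth about 6 mm farther to −y than the wrist and side views throughout. I used the wrist value, which the contact forces bore out. In the final pictures the network missed the holder mouth in two of three views, so there I relied on the overlay of the model on the images. It also gave a `straight_mid` hit on the seated cup in the wrist view and a `cup_mid` hit on the straight cup in the scene view.

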